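# Set a wireless ultrasound probe in the bench clamp and adjust the clamp screw

## Task

Lay the white ultrasound probe across the raised clamp rest, the dark band at its middle on the rest between the fixed lip and the movable jaw (either way round); set it down rather than drop it, and let go. Then turn the black thumbscrew clockwise until it comes firmly to its stop, and from there back it off a quarter turn so that the probe is captured but not pinched. Finish while still gripping the thumbscrew at that setting, and leave the bottle, steel post and screwdriver alone.

Things in the scene. Friction and masses are not known exactly. Their poses are not given: they have to be found in the camera images.
- probe: White ultrasound probe lying flat, about 0.24 kg. Handle 32 mm wide (x), 38 mm tall (z), y -75 to +50 mm; round head 56 mm wide, 38 tall, centred at y +62 mm. Dark band 44 mm long at the middle. Origin: under the band's centre and centre of mass, on the underside; y towards the head, z up. Grip across x at the band, on the upper 24 mm, to keep the fingertips above lip and jaw.
- fixture: Clamp fixture, bolted down. Black base plate 220 x 110 x 12 mm, x -65 to +155 mm. Aluminium block, 44 mm long in y, its flat top at 70 mm is the rest, with lip and jaw on it; aluminium housing 60 x 60 mm, same height, at x +95 mm carries the thumbscrew. Origin: on the table under the rest, z up, x towards the thumbscrew. The probe lies with its handle along y, its origin on the rest.
- rest_mid (a point): Middle of the rest's top, 70 mm above the table; axes as the fixture's. Probe space in x: from the fixed lip's face at -16.2 mm to the jaw's face at +16.2 mm plus 2 mm per radian that the thumbscrew is off its stop.
- jaw_face (a point): Middle of the foot of the steel jaw's inner face, at the rest's height; it slides along the fixture's x. Lip and jaw stand 10 mm above the rest, the upper 5 mm chamfered 45 degrees; both are 44 mm long in y, the jaw 33 mm deep in x, the lip 20 mm.
- thumb_grip: Black thumbscrew, axis vertical, 95 mm from rest_mid along the fixture's +x. Origin on the axis under its disc, 74 mm above the table. Disc 42 mm diameter, 9 mm tall; on it an upright bar 42 mm long (x), 14 mm thick (y), top 37 mm above the origin. Grip the bar across its thickness from above. It turns with the screw; its height stays.
- clamp_screw (a joint): Thumbscrew angle, rad: 0 at its firm stop (jaw 0.4 mm short of pinching a probe laid against the lip), growing as it is backed off, counter-clockwise seen from above; a quarter turn is 1.57. Starts between 1.9 and 3.0; opens to 3.6 at most. Friction about 0.05 N m; it stays where it is left.
- gel_bottle: Bystander: clear bottle with a blue label, 56 mm diameter, 150 mm tall, upright; origin under its centre. Leave alone.
- post: Bystander: bare steel post 81 mm tall, 12.7 mm diameter on a 32 mm foot, standing; origin under its centre. Leave alone.
- driver: Bystander: black-handled screwdriver lying on the table. Leave alone.
Mind the look-alikes: they are no part of the job. What is shaped like the probe but pink, purple or yellow is not meant.

How it is judged (in metres and radians):
On the way, in this order (a step that is already met when the one before it is completed fails the run):
1. the probe lies in the rest at its band, released, the thumbscrew not yet run home (x of probe in the frame of rest_mid between -0.004 and 0.01 m and y of probe in the frame of rest_mid between -0.018 and 0.018 m and z of probe in the frame of rest_mid between -0.003 and 0.004 m and angle between probe's own z axis and vertical below 0.1 rad and angle between the y axis of probe and the y axis of fixture, either way round below 0.2 rad and contact force between the fingers and probe below 0.3 N and linear speed of probe below 0.02 m/s and value of joint clamp_screw above 0.5 rad), for 0.2 s.
2. the thumbscrew is turned clockwise onto its stop with the probe in the rest (x of probe in the frame of rest_mid between -0.004 and 0.01 m and y of probe in the frame of rest_mid between -0.018 and 0.018 m and z of probe in the frame of rest_mid between -0.003 and 0.004 m and angle between probe's own z axis and vertical below 0.1 rad and angle between the y axis of probe and the y axis of fixture, either way round below 0.2 rad and contact force between the fingers and probe below 0.3 N and value of joint clamp_screw below 0.07 rad), for 0.1 s.
At the end, for the whole second after the job is handed in: The thumbscrew stands a quarter turn (90 degrees, within 16) off its stop, still, and the fingers still grip it (over 2 N). The probe lies level (within 0.1 rad) on the rest between lip and jaw, along it within 0.2 rad, its middle within 18 mm of the rest's middle, not touched by the fingers (x of probe in the frame of rest_mid between -0.004 and 0.01 m and y of probe in the frame of rest_mid between -0.018 and 0.018 m and z of probe in the frame of rest_mid between -0.003 and 0.004 m and angle between probe's own z axis and vertical below 0.1 rad and angle between the y axis of probe and the y axis of fixture, either way round below 0.2 rad and contact force between the fingers and probe below 0.3 N and value of joint clamp_screw between 1.29 and 1.85 rad and velocity of joint clamp_screw between -0.1 and 0.1 rad/s and contact force between the fingers and thumb_grip above 2 N and linear speed of probe below 0.02 m/s); the arm keeps its last pose, push and grip.
It fails at once if the gel bottle is pushed more than 20 mm (distance of gel_bottle from where it was at the start of the episode above 0.02 m).
It fails at once if the steel post is pushed more than 20 mm (distance of post from where it was at the start of the episode above 0.02 m).
It fails at once if the screwdriver is pushed more than 20 mm (distance of driver from where it was at the start of the episode above 0.02 m).
It fails at once if the bottle or the post is tipped over (angle between any of gel_bottle, post's own z axis and vertical above 0.35 rad).
It fails at once if the probe is dropped (falls freely from more than about 20 mm) (linear speed of probe above 0.6 m/s and contact force between anything else and probe below 0.05 N).
It also fails if it takes over 51 s, if anything falls off the work surface, if the arm or the gripper's body presses on something with over 40 N, if the wrist force passes 120 N, or if a joint passes its speed limit or range.

## Robot

A 6-joint arm with a two-finger parallel gripper is mounted at the origin on the work surface. World frame = base frame: x ahead of the robot, y to its left, z up, the work surface at z = 0. Lengths are in m, angles in degrees, forces in N, time in s.
With the tool pointing down it reaches from about 0.275 to 0.75 m from the base axis. Payload 10.2 kg.
Tool frame: the origin (TCP) lies midway between the tips of the shut fingers; the grasp point (between the pads) lies 19 mm behind it; z points along the fingers, y is the line along which they close (so a half turn about z gives the same grasp; the last joint's range is limited). The gripper opens to 85 mm and grips with 20 to 120 N. Pads are 22 mm wide; open, the fingers measure 114 mm over their backs; the gripper's body (76 mm by 85 mm) begins 54 mm behind the grasp point. The pads swing forward as they close: fully open they stand 13 mm farther back than shut.
Start: joints at [-79.836, 17.928, 85.812, -0, 76.261, -12.8], TCP at [0.205, -0.483, 0.231] pointing down, gripper open.
Joint ranges: [-168.41, 168.41], [-55.51, 124.54], [10.69, 146.95], [-70.63, 250.63], [1, 178], [-165.06, 165.06]. Speed limits (degrees/s): [136.94, 136.94, 172.46, 180, 180, 180].

## Interface

Orientations are given as a 3x3 rotation matrix whose columns are the frame's x, y, z axes.
In Python, from plant import get_state, imaging, sign_off, models gives the robot as it stands.
- The arm moves only by the tool apply_moves, never from a script. Its argument "commands" is a list of rows, each an object with "grip": the opening, from -1 (shut) to 1 (fully open); "xyz": the shift along the tool's x, y, z normalised to -1 to 1, where 1 is 15 cm, a list of three; "twist": the turn, a rotation vector about the tool's x, y, z normalised to -1 to 1, where 1 is 0.5 rad, a list of three. In form: [{"grip": grip, "xyz": [x, y, z], "twist": [ax, ay, az]}, ...]. A call has 1 to 8 rows; each row shifts and turns the commanded pose from where the row before left it, along the tool's axes as they then stand; what a row does not reach is not made up. A row lasts 1/12 s, in which the tool goes at most 41.7 mm and 7.16 degrees, less where a joint would pass 70% of its speed; a pose out of reach is approached as far as the arm can. A call with a number of a shift or a turn outside -1 to 1 is refused whole. A call with a gripper value outside its range is refused whole. The fingers move at their own pace and stop on an object; "squeeze" is the grip in N (left out, the last holds). Time passes only in rows, so rows that do not move let the fingers close. It gives the time, the measured TCP pose, the force, the opening and the grip force at its end, in the units of the state.
- get_state(): the state, without advancing time (a new reading comes with each control period).
- imaging.snapshot(name): name is "scene" or "top" or "wrist"; returns a dict with "color" (384x512x3 uint8, blue, green, red), "K" (3x3 intrinsics, pixels), "D" ([k1, k2, p1, p2, k3] as OpenCV has them; the pictures are not rectified), "origin" and "orientation" of the camera in the world. Camera axes: x right, y up, looking along -z (the intrinsics and any distortion apply to the point x, -y, -z); pixel columns grow to the right and rows downward; lengths in m; the calibration is good to about 2 mm. A picture is of the moment at which its call begins. There is no depth.
- sign_off(): hands the job in; it is judged then, once.
Trained networks look in the newest picture that a camera, given by its name, has taken for a name from the list of things; names that differ only in an ending like _2 or _b are one class to them, and where a whole thing is asked for, a point or a joint stands for the part that bears it (a point fixed in the world has none). Each returns a list of dicts, best first, with "p" (0 to 1); they miss things now and then, are a little off and sometimes report something else, mostly with a low value. They report only what shows in the picture. A call takes as long as a camera call. They do not tell look-alikes from the thing itself.
- models.look_for(camera, thing): "point" ([column, row] in pixels, amid what is visible of it).
- models.place_of(camera, thing): "point" ([column, row] in pixels: a listed point, or the origin of a listed thing).
The state is a dict: "t": time; "joints": joint angles; "qvel": joint speeds; "tau": joint torques, N m; "position": TCP position; "tcp_rot": TCP orientation; "wrist_force": force on the tool from outside, world axes, zero at the start; "moment": the same for the moment, N m; "width": finger opening in m; "grip_force": force on a finger pad.
Only numpy, scipy, OpenCV 4.12 (cv2) and the standard library are available. Lean on these libraries where they do the work, as an engineer would, in place of code of your own. Each camera call takes 0.05 s, during which the arm holds its last target. There are 200 camera calls.

## Working session

There is one attempt and no reset: what is moved stays moved. The work goes in short steps, Python scripts to look and compute and a tool call to move; the robot and the scene stay as the last step left them, time stands still between calls to the robot, and variables do not carry over. Pictures are saved under pics/ and viewed, at most 10 in all, crops included, and the job is handed in when it is done.

Besides the shell and the picture viewer there is one more tool, called after "Emit:" by a JSON object that holds its "fn" and its "kwargs". apply_moves: Moves the arm, as the interface text tells. Scaled input: -1 to 1 covers 15 cm each way for a shift and 0.5 rad each way for a turn. Its arguments: {"type":"object","properties":{"commands":{"type":"array"},"squeeze":{"type":"number"}},"required":["commands"]}

```bash
ls; mkdir -p pics; cat > h.py <<'E'
import numpy as np, cv2
from plant import get_state, imaging, sign_off, models
def snap(n,f=None):
    s=imaging.snapshot(n)
    if f: cv2.imwrite(f,s["color"])
    return s
def ray(s,p):
    u=cv2.undistortPoints(np.array([[p]],float),np.array(s["K"]),np.array(s["D"])).ravel()
    d=np.array(s["orientation"])@np.array([u[0],-u[1],-1.]); return np.array(s["origin"],float),d/np.linalg.norm(d)
def at_z(s,p,z):
    o,d=ray(s,p); return o+d*(z-o[2])/d[2]
def tri(*sp):
    A=np.zeros((3,3));b=np.zeros(3);R=[ray(s,p) for s,p in sp]
    for o,d in R:
        M=np.eye(3)-np.outer(d,d);A+=M;b+=M@o
    x=np.linalg.solve(A,b); return x,[round(float(np.linalg.norm((np.eye(3)-np.outer(d,d))@(x-o))),4) for o,d in R]
def proj(s,X):
    c=np.array(s["orientation"]).T@(np.array(X,float)-s["origin"]); c=c*[1,-1,-1]
    return cv2.projectPoints(c.reshape(1,1,3),np.zeros(3),np.zeros(3),np.array(s["K"]),np.array(s["D"]))[0].ravel()
E
python3 - <<'E'
from h import *
np.set_printoptions(precision=3,suppress=True)
S={n:snap(n) for n in("scene","top","wrist")}
cv2.imwrite("pics/a.png",np.hstack([cv2.resize(S[n]["color"],(400,300)) for n in("scene","top")]))
cv2.imwrite("pics/top.png",cv2.resize(S["top"]["color"],(768,576)))
cv2.imwrite("pics/scene.png",cv2.resize(S["scene"]["color"],(768,576)))
for n in S:
    print(n,S[n]["origin"])
    for t in("probe","fixture","rest_mid","jaw_face","thumb_grip","gel_bottle","post","driver"):
        print(t,[( [round(v) for v in d["point"]],round(d["p"],2)) for d in models.place_of(n,t)[:5]],[( [round(v) for v in d["point"]],round(d["p"],2)) for d in models.look_for(n,t)[:4]])
E
```

```text
pics
scene [1.399 0.129 0.918]
probe [([362, 248], 0.96), ([330, 203], 0.86), ([342, 164], 0.76), ([418, 215], 0.68), ([172, 279], 0.57)] [([419, 203], 0.98), ([343, 165], 0.93), ([171, 286], 0.85), ([364, 240], 0.66)]
fixture [([228, 206], 0.63), ([222, 188], 0.55)] [([211, 210], 0.9)]
rest_mid [([224, 185], 0.98)] [([210, 208], 0.57)]
jaw_face [([220, 188], 0.55)] [([217, 192], 0.53)]
thumb_grip [([196, 204], 0.64)] [([195, 200], 0.56)]
gel_bottle [([296, 277], 0.97)] [([298, 261], 0.57)]
post [([157, 148], 0.53)] [([156, 140], 0.65)]
driver [([92, 238], 0.58)] [([97, 225], 0.75)]
top [0.253 0.022 1.454]
probe [([187, 256], 0.86), ([132, 208], 0.77), ([198, 210], 0.61), ([298, 133], 0.61), ([178, 167], 0.55)] [([297, 126], 0.77), ([192, 214], 0.73), ([131, 210], 0.66), ([177, 170], 0.65)]
fixture [([277, 203], 0.94)] [([284, 193], 0.76), ([287, 190], 0.67)]
rest_mid [([280, 197], 0.6)] [([285, 194], 0.72)]
jaw_face [([284, 194], 0.66)] [([287, 191], 0.51)]
thumb_grip [([297, 177], 0.47)] [([286, 194], 0.73), ([294, 176], 0.57)]
gel_bottle [([222, 140], 0.51)] []
post [([347, 268], 0.55)] []
driver [([365, 158], 0.56)] [([363, 172], 0.57)]
wrist [ 0.268 -0.457  0.373]
probe [] []
fixture [] []
rest_mid [] []
jaw_face [] []
thumb_grip [([140, 57], 0.29)] []
gel_bottle [] []
post [([141, 59], 0.86)] [([134, 53], 0.61)]
driver [] []
```

View pics/top.png

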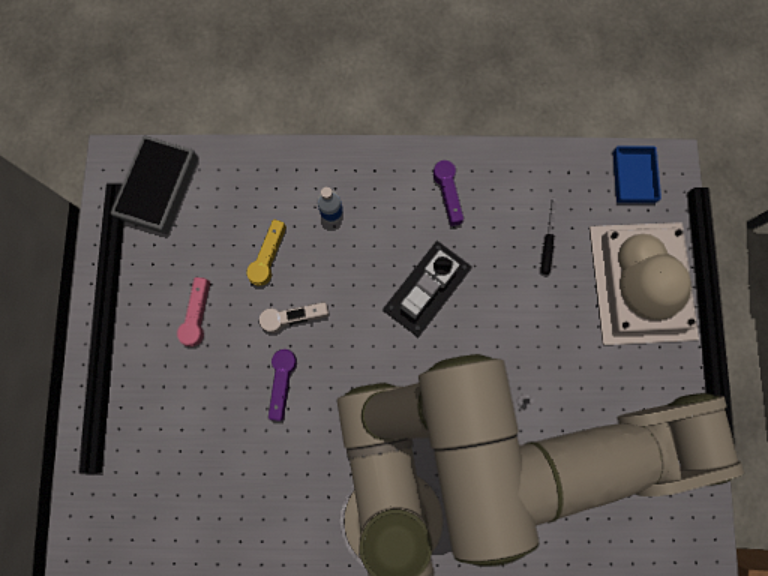

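View pics/scene.png

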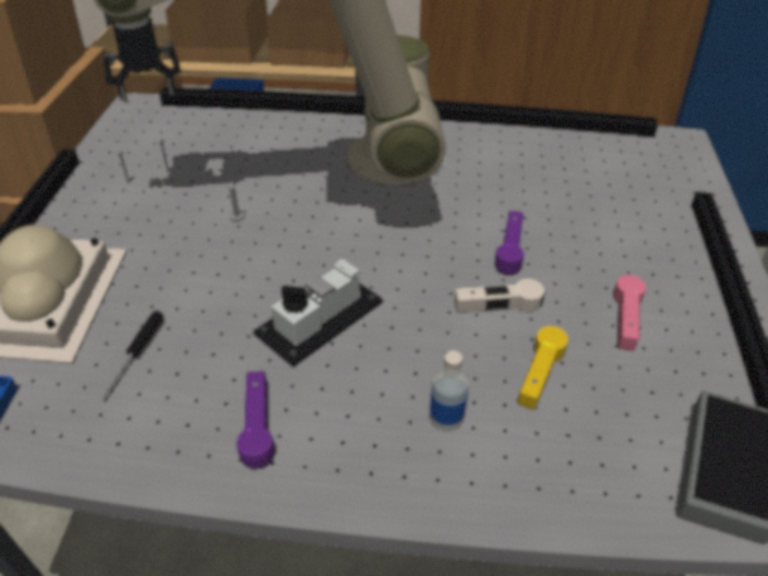

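The white probe shows at scene (331,198) and top (196,210), with its head on the left. The look-alikes, in top pixels, are pink (130,208), yellow (177,168), purple (188,256) and purple (298,128). I'm choosing the white one. The fixture is at top (285,193), the bottle at (220,138), the post at (349,268) and the screwdriver at (364,165).

```bash
python3 - <<'E'
from h import *
np.set_printoptions(precision=4,suppress=True)
s=snap("scene");t=snap("top")
def near(n,th,p):
    L=[np.array(d["point"]) for d in models.place_of(n,th)]
    L=[q for q in L if np.linalg.norm(q-p)<18]
    return min(L,key=lambda q:np.linalg.norm(q-p)) if L else None
for th,ps,pt in(("probe",(331,200),(196,210)),("rest_mid",(224,185),(280,197)),("jaw_face",(220,188),(284,194)),("thumb_grip",(196,204),(297,177)),("gel_bottle",(296,277),(222,140)),("post",(157,148),(347,268)),("driver",(92,238),(365,158))):
    a,b=near("scene",th,ps),near("top",th,pt)
    if a is None or b is None: print(th,a,b);continue
    print(th,a,b,*tri((s,a),(t,b)))
# colour segmentation of probe in top
c=t["color"].astype(int);m=((c.min(2)>150)).astype(np.uint8)
m[:195]=0;m[228:]=0;m[:,:165]=0;m[:,225:]=0
P=np.argwhere(m)[:,::-1].astype(float);W=np.array([at_z(t,p,0.035)[:2] for p in P])
w,v=np.linalg.eigh(np.cov(W.T));d=v[:,1];q=(W-W.mean(0))@d
print("probe seg",len(P),W.mean(0),"axis deg",np.degrees(np.arctan2(d[1],d[0])),q.min(),q.max(),(W.mean(0)+d*(q.min()+q.max())/2))
# base plate
m=(c.max(2)<50).astype(np.uint8);n,l,st,ce=cv2.connectedComponentsWithStats(m)
for i in range(1,n):
    if abs(ce[i]-[285,192]).max()<25 and st[i,4]>100:
        r=cv2.boxPoints(cv2.minAreaRect(np.argwhere(l==i)[:,::-1].astype(np.float32)))
        print("plate",st[i,4],*[at_z(t,p,0.012)[:2] for p in r])
cr=np.hstack([cv2.resize(s["color"][165:235,280:380],(400,280)),cv2.resize(t["color"][150:250,170:310][15:85],(400,200))[:,:,:] if 0 else cv2.resize(t["color"][175:245,150:250],(400,280))])
cv2.imwrite("pics/crop.png",cr)
print(s["K"][0],t["K"][0])
w=snap("wrist");st=get_state();print(np.array(st["tcp_rot"]),st["position"],np.array(w["orientation"]),w["origin"])
E
```

```text
probe [328.2 200.2] [197.3 210.2] [0.4702 0.2308 0.0125] [0.0027, 0.0027]
rest_mid [223.  183.6] [278.1 195.9] [ 0.5113 -0.0559  0.0815] [0.0002, 0.0002]
jaw_face [219.8 190.4] [285.  194.4] [ 0.519  -0.0728  0.0629] [0.0084, 0.0084]
thumb_grip [200.  203.6] [294.7 173.8] [ 0.5899 -0.1085  0.0798] [0.0062, 0.0062]
gel_bottle [294.2 276.8] None
post [157.  147.3] [347.9 264.1] [ 0.2795 -0.3107 -0.0019] [0.0012, 0.0012]
driver [ 90.7 238.8] [365.4 160.3] [ 0.6669 -0.3917 -0.01  ] [0.0016, 0.0016]
probe seg 100 [0.4694 0.2366] axis deg 103.01825671798747 -0.0758730838083922 0.08138502294925762 [0.4687 0.2393]
plate 1057 [0.4864 0.029 ] [ 0.6648 -0.1043] [ 0.5941 -0.1936] [ 0.4188 -0.0592]
plate 121 [ 0.5653 -0.0953] [ 0.6208 -0.1027] [ 0.6157 -0.1441] [ 0.5603 -0.1364]
[466.8246   0.     259.3194] [402.0598   0.     259.3033]
[[ 0.9207  0.3902  0.    ]
 [ 0.3902 -0.9207 -0.0001]
 [-0.      0.0001 -1.    ]] [ 0.2048 -0.4834  0.2313] [[ 0.3904  0.8878  0.2437]
 [-0.9206  0.3761  0.105 ]
 [ 0.0016 -0.2653  0.9642]] [ 0.2681 -0.4567  0.3739]
```

View pics/crop.png

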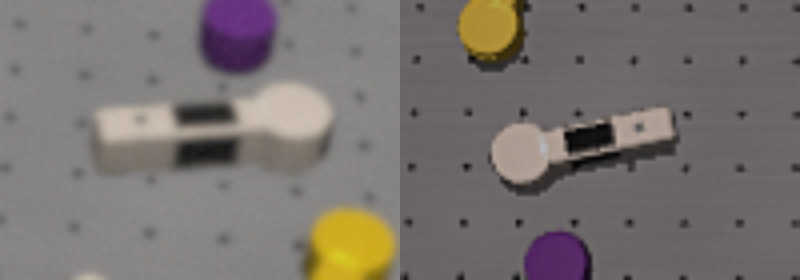

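The crop confirms the choice: a white body with a black band, and the head on the +y side (left in top). I'm moving over it now.

Emit:
{"fn": "apply_moves", "kwargs": {"commands": [{"grip": 1,"xyz": [0.174,-0.185,0.013],"twist": [0,0,0]},{"grip": 1,"xyz": [0.174,-0.185,0.013],"twist": [0,0,0]},{"grip": 1,"xyz": [0.174,-0.185,0.013],"twist": [0,0,0]},{"grip": 1,"xyz": [0.174,-0.185,0.013],"twist": [0,0,0]},{"grip": 1,"xyz": [0.174,-0.185,0.013],"twist": [0,0,0]},{"grip": 1,"xyz": [0.174,-0.185,0.013],"twist": [0,0,0]},{"grip": 1,"xyz": [0.174,-0.185,0.013],"twist": [0,0,0]},{"grip": 1,"xyz": [0.174,-0.185,0.013],"twist": [0,0,0]}]}}

```text
t: 4.07
position: [0.3106, -0.1958, 0.2158]
tcp_rot: [[0.921, 0.39, 0.0], [0.39, -0.921, -0.0], [0.0, 0.001, -1.0]]
wrist_force: [1.8, 0.1, -0.2]
width: 0.0856
grip_force: 0.0
```

Emit:
{"fn": "apply_moves", "kwargs": {"commands": [{"grip": 1,"xyz": [0.174,-0.185,0.013],"twist": [0,0,0]},{"grip": 1,"xyz": [0.174,-0.185,0.013],"twist": [0,0,0]},{"grip": 1,"xyz": [0.174,-0.185,0.013],"twist": [0,0,0]},{"grip": 1,"xyz": [0.174,-0.185,0.013],"twist": [0,0,0]},{"grip": 1,"xyz": [0.174,-0.185,0.013],"twist": [0,0,0]},{"grip": 1,"xyz": [0.174,-0.185,0.013],"twist": [0,0,0]},{"grip": 1,"xyz": [0.174,-0.185,0.013],"twist": [0,0,0]},{"grip": 1,"xyz": [0.174,-0.185,0.013],"twist": [0,0,0]}]}}

```text
t: 4.73
position: [0.4164, 0.0905, 0.2002]
tcp_rot: [[0.921, 0.391, 0.001], [0.391, -0.921, -0.0], [0.001, 0.0, -1.0]]
wrist_force: [-0.1, -0.6, 0.7]
width: 0.0856
grip_force: 0.0
```

Emit:
{"fn": "apply_moves", "kwargs": {"commands": [{"grip": 1,"xyz": [0.174,-0.185,0.013],"twist": [0,0,0]},{"grip": 1,"xyz": [0.174,-0.185,0.013],"twist": [0,0,0]},{"grip": 1,"xyz": [0.174,-0.185,0.013],"twist": [0,0,0]},{"grip": 1,"xyz": [0.174,-0.185,0.013],"twist": [0,0,0]},{"grip": 1,"xyz": [0,0,0],"twist": [0,0,-0.233]}]}}

```text
t: 5.15
position: [0.4696, 0.236, 0.1914]
tcp_rot: [[0.869, 0.495, -0.0], [0.495, -0.869, 0.001], [0.001, -0.001, -1.0]]
wrist_force: [0.1, -0.5, 0.2]
width: 0.0857
grip_force: 0.0
```

Emit:
{"fn": "apply_moves", "kwargs": {"commands": [{"grip": 1,"xyz": [0,0,0],"twist": [0,0,-0.233]},{"grip": 1,"xyz": [0,0,0],"twist": [0,0,-0.233]},{"grip": 1,"xyz": [0,0,0],"twist": [0,0,-0.233]},{"grip": 1,"xyz": [0,0,0],"twist": [0,0,-0.233]},{"grip": 1,"xyz": [0,0,0],"twist": [0,0,-0.233]},{"grip": 1,"xyz": [0,0,0],"twist": [0,0,-0.233]},{"grip": 1,"xyz": [0,0,0],"twist": [0,0,-0.233]},{"grip": 1,"xyz": [0,0,0],"twist": [0,0,-0.233]}]}}

```text
t: 5.82
position: [0.4689, 0.2313, 0.1923]
tcp_rot: [[0.115, 0.993, 0.0], [0.993, -0.115, 0.0], [0.0, 0.0, -1.0]]
wrist_force: [0.2, -0.8, 0.1]
width: 0.0857
grip_force: 0.0
```

Emit:
{"fn": "apply_moves", "kwargs": {"commands": [{"grip": 1,"xyz": [0,0,0],"twist": [0,0,-0.233]},{"grip": 1,"xyz": [0,0,0],"twist": [0,0,-0.233]},{"grip": 1,"xyz": [0,0,0],"twist": [0,0,-0.233]},{"grip": 1,"xyz": [0,0,0],"twist": [0,0,0]}]}}

```text
t: 6.15
position: [0.4689, 0.2313, 0.1923]
tcp_rot: [[-0.23, 0.973, -0.0], [0.973, 0.23, 0.0], [0.0, -0.0, -1.0]]
wrist_force: [-0.4, -0.5, -0.3]
width: 0.0856
grip_force: 0.0
```

```bash
cat > m.py <<'E'
from h import *
np.set_printoptions(precision=4,suppress=True)
w=snap("wrist","pics/w1.png");st=get_state();print(st["t"],st["position"],w["origin"])
print(models.place_of("wrist","probe"))
c=w["color"].astype(int);np.savez("w1.npz",**{k:np.array(v) for k,v in w.items()})
m=((c.min(2)>110)&(c.max(2)-c.min(2)<60)).astype(np.uint8)
n,l,s,ce=cv2.connectedComponentsWithStats(m)
for i in range(1,n):
    if s[i,4]>300: print(i,s[i],ce[i],at_z(w,ce[i],0.038))
E
python3 m.py
```

```text
6.2 [0.4689 0.2313 0.1923] [0.4552 0.297  0.3349]
[{'point': [108.5, 101.4], 'p': 0.75}, {'point': [257.7, 172.9], 'p': 0.65}, {'point': [414.0, 140.0], 'p': 0.6}]
1 [     0      0    512    340 110250] [273.935  149.6971] [0.4815 0.2632 0.038 ]
3 [  98  123   44   58 1784] [119.3027 154.468 ] [0.3331 0.2232 0.038 ]
5 [ 52 354  47  30 915] [ 76.2262 371.3945] [ 0.3113 -0.058   0.038 ]
6 [414 354  47  30 924] [435.0725 371.1775] [0.7421 0.0445 0.038 ]
```

View pics/w1.png

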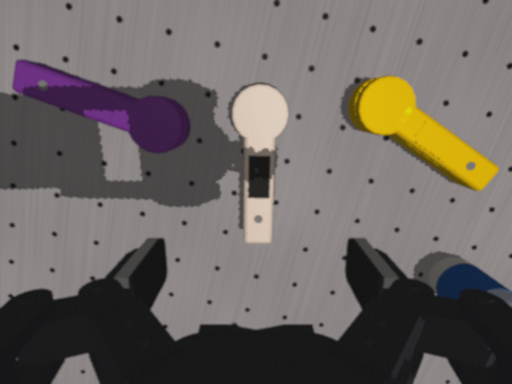

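The wrist view shows the white probe upright in the picture: head at (260,112), band at (259,176), handle end at row 241. The blue bottle is at lower right, near (470,280). I'll refine the pose and check the bottle clearance.

```bash
python3 - <<'E'
from h import *
np.set_printoptions(precision=4,suppress=True)
w=dict(np.load("w1.npz"));s=snap("scene")
print("bottle",at_z(s,(294.2,276.8),0.0))
c=w["color"].astype(int)
m=((c.min(2)>165)).astype(np.uint8); m[:,:225]=0;m[:,295:]=0;m[:78]=0;m[250:]=0
for r in(150,170,190,205,215,225,235): 
    x=np.flatnonzero(m[r]);print(r,x.min() if len(x) else 0,x.max() if len(x) else 0,end=" | ")
dk=(c.max(2)<75).astype(np.uint8); dk[:150]=0;dk[205:]=0;dk[:,:247]=0;dk[:,:]*=1;dk[:,272:]=0
P=np.argwhere(dk);print("band",P.min(0),P.max(0),P.mean(0))
b=P.mean(0)[::-1]
rows=np.argwhere(m.any(1)).ravel();print("rows",rows.min(),rows.max())
hc=[at_z(w,((np.flatnonzero(m[r]).min()+np.flatnonzero(m[r]).max())/2,r),0.038)[:2] for r in range(208,238)]
hw=[np.linalg.norm(at_z(w,(np.flatnonzero(m[r]).min()-.5,r),0.038)-at_z(w,(np.flatnonzero(m[r]).max()+.5,r),0.038)) for r in range(208,238)]
hd=[at_z(w,((np.flatnonzero(m[r]).min()+np.flatnonzero(m[r]).max())/2,r),0.038)[:2] for r in range(100,126)]
H=np.mean(hc,0);D=np.mean(hd,0);d=D-H;print("handle",H,"width",np.mean(hw),"head",D,"axis deg",np.degrees(np.arctan2(d[1],d[0])))
B=at_z(w,b,0.038);print("band ctr",B)
print("band len",np.linalg.norm(at_z(w,(b[0],P.min(0)[0]-.5),0.038)-at_z(w,(b[0],P.max(0)[0]+.5),0.038)))
# scene band top centroid
q=s["color"].astype(int);sd=(q.max(2)<75);ys,xs=np.mgrid[:384,:512];o=proj(s,B);print("scene pred",o)
z=(sd)&(abs(xs-o[0])<12)&(abs(ys-o[1])<5)
print("scene band blob (top face)",xs[z].mean(),ys[z].mean(),xs[z].min(),xs[z].max(),ys[z].min(),ys[z].max())
print("tri",tri((w,b),(s,(xs[z].mean(),ys[z].mean()))))
E
```

```text
bottle [0.7298 0.1489 0.    ]
150 255 257 | 170 0 0 | 190 271 271 | 205 247 270 | 215 247 270 | 225 247 270 | 235 247 269 | band [156 249] [196 269] [175.4202 258.7004]
rows 86 241
handle [0.4845 0.1847] width 0.025252349962329265 head [0.46   0.2946] axis deg 102.56621539147832
band ctr [0.4729 0.2344 0.038 ]
band len 0.042506020587356315
scene pred [331.5534 194.3208]
scene band blob (top face) 331.7529411764706 193.0705882352941 325 339 190 199
tri (array([0.4726, 0.2349, 0.0422]), [0.0004, 0.0004])
```

Emit:
{"fn": "apply_moves", "kwargs": {"commands": [{"grip": 1,"xyz": [0.014,0.029,0.15],"twist": [0,0,0.024]},{"grip": 1,"xyz": [0,0,0.2],"twist": [0,0,0]},{"grip": 1,"xyz": [0,0,0.2],"twist": [0,0,0]},{"grip": 1,"xyz": [0,0,0.2],"twist": [0,0,0]},{"grip": 1,"xyz": [0,0,0.2],"twist": [0,0,0]},{"grip": 1,"xyz": [0,0,0.15],"twist": [0,0,0]},{"grip": 1,"xyz": [0,0,0.082],"twist": [0,0,0]},{"grip": 1,"xyz": [0,0,0],"twist": [0,0,0]}]}}

```text
t: 6.97
position: [0.4712, 0.2339, 0.0125]
tcp_rot: [[-0.212, 0.977, -0.005], [0.977, 0.212, -0.001], [-0.0, -0.005, -1.0]]
wrist_force: [0.5, -0.2, -0.6]
width: 0.0857
grip_force: 0.0
```

Emit:
{"fn": "apply_moves", "kwargs": {"commands": [{"grip": -1,"xyz": [0,0,0],"twist": [0,0,0]},{"grip": -1,"xyz": [0,0,0],"twist": [0,0,0]},{"grip": -1,"xyz": [0,0,0],"twist": [0,0,0]},{"grip": -1,"xyz": [0,0,0],"twist": [0,0,0]},{"grip": -1,"xyz": [0,0,0],"twist": [0,0,0]},{"grip": -1,"xyz": [0,0,0],"twist": [0,0,0]}], "squeeze": 35}}

```text
t: 7.47
position: [0.4732, 0.2345, 0.0159]
tcp_rot: [[-0.214, 0.977, 0.002], [0.977, 0.214, 0.0], [0.0, 0.002, -1.0]]
wrist_force: [-0.7, -0.6, 6.2]
width: 0.0312
grip_force: 36.5
```

Emit:
{"fn": "apply_moves", "kwargs": {"commands": [{"grip": -1,"xyz": [0,0,-0.1],"twist": [0,0,0]},{"grip": -1,"xyz": [0,0,-0.2],"twist": [0,0,0]},{"grip": -1,"xyz": [0,0,-0.2],"twist": [0,0,0]},{"grip": -1,"xyz": [0,0,-0.22],"twist": [0,0,0]},{"grip": -1,"xyz": [0,0,-0.22],"twist": [0,0,0]},{"grip": -1,"xyz": [0,0,-0.22],"twist": [0,0,0]},{"grip": -1,"xyz": [0,0,-0.2],"twist": [0,0,0]},{"grip": -1,"xyz": [0,0,-0.2],"twist": [0,0,0]}]}}

```text
t: 8.13
position: [0.4722, 0.2342, 0.2507]
tcp_rot: [[-0.214, 0.977, 0.0], [0.977, 0.214, 0.0], [0.0, 0.0, -1.0]]
wrist_force: [0.6, 0.5, -1.9]
width: 0.0314
grip_force: 35.5
```

Emit:
{"fn": "apply_moves", "kwargs": {"commands": [{"grip": -1,"xyz": [-0.15,-0.09,0],"twist": [0,0,0]},{"grip": -1,"xyz": [-0.2,-0.125,0],"twist": [0,0,0]},{"grip": -1,"xyz": [-0.2,-0.125,0],"twist": [0,0,0]},{"grip": -1,"xyz": [-0.2,-0.125,0],"twist": [0,0,0]},{"grip": -1,"xyz": [-0.2,-0.125,0],"twist": [0,0,0]},{"grip": -1,"xyz": [-0.2,-0.125,0],"twist": [0,0,0]},{"grip": -1,"xyz": [-0.11,-0.06,0],"twist": [0,0,0]}]}}

```text
t: 8.72
position: [0.3981, 0.0226, 0.249]
tcp_rot: [[-0.213, 0.977, -0.0], [0.977, 0.213, -0.001], [-0.001, -0.0, -1.0]]
wrist_force: [0.1, 1.7, -2.5]
width: 0.0309
grip_force: 35.6
```

Emit:
{"fn": "apply_moves", "kwargs": {"commands": [{"grip": -1,"xyz": [0,0,0],"twist": [0,0,0.216]},{"grip": -1,"xyz": [0,0,0],"twist": [0,0,0.216]},{"grip": -1,"xyz": [0,0,0],"twist": [0,0,0.216]},{"grip": -1,"xyz": [0,0,0],"twist": [0,0,0.216]},{"grip": -1,"xyz": [0,0,0],"twist": [0,0,0.216]},{"grip": -1,"xyz": [0,0,0],"twist": [0,0,0.216]},{"grip": -1,"xyz": [0,0,0],"twist": [0,0,0.216]},{"grip": -1,"xyz": [0,0,0],"twist": [0,0,0.216]}]}}

```text
t: 9.38
position: [0.3993, 0.0248, 0.2489]
tcp_rot: [[0.608, 0.794, -0.0], [0.794, -0.608, 0.0], [-0.0, -0.0, -1.0]]
wrist_force: [-0.1, -0.3, -2.4]
width: 0.0312
grip_force: 35.6
```

```bash
python3 - <<'E'
from h import *
np.set_printoptions(precision=4,suppress=True)
w=snap("wrist","pics/w2.png");st=get_state();print(st["t"],st["position"],np.array(st["tcp_rot"])[:2,0],st["width"],w["origin"])
np.savez("w2.npz",**{k:np.array(v) for k,v in w.items()})
for th,z in(("rest_mid",.07),("jaw_face",.07),("thumb_grip",.074)):
    for d in models.place_of("wrist",th): print(th,d,at_z(w,d["point"],z))
E
```

```text
9.4333 [0.3994 0.0248 0.2489] [0.6129 0.7901] 0.031266968741290646 [0.4417 0.0786 0.3915]
rest_mid {'point': [378.4, 172.0], 'p': 0.79} [ 0.5081 -0.056   0.07  ]
jaw_face {'point': [397.8, 171.5], 'p': 0.93} [ 0.5252 -0.0684  0.07  ]
thumb_grip {'point': [466.3, 168.4], 'p': 0.58} [ 0.5846 -0.1085  0.074 ]
```

View pics/w2.png

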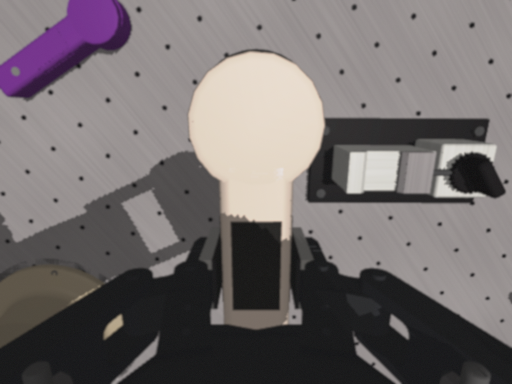

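Wrist view 2 shows the probe held with its head up in the picture. The rest is between the lip face (col ~365) and jaw face (col ~398) at row ~171, and the thumbscrew is at (475,175). I'll overlay the fixture model to refine its pose and the bar angle.

```bash
cat > fit.py <<'E'
from h import *
np.set_printoptions(precision=4,suppress=True)
w=dict(np.load("w2.npz"))
g=w["color"].max(2).astype(int)
# plate edges: top edge rows 105-135 over cols 345-480, bottom edge rows 190-215 over cols 330-460
def edge(cols,r0,r1,up):
    out=[]
    for c in cols:
        d=np.diff(g[r0:r1,c]); k=np.argmin(d) if up else np.argmax(d); out.append(at_z(w,(c,r0+k+.5),0.012)[:2])
    out=np.array(out)
    for _ in range(3):
        vx,vy,x,y=cv2.fitLine(out.astype(np.float32),cv2.DIST_HUBER,0,.001,.001).ravel(); r=abs((out-[x,y])@[-vy,vx]); out=out[r<max(.002,np.median(r)*2)]
    return np.array([x,y]),np.array([vx,vy]),len(out)
a=edge(range(345,480,3),106,132,True);b=edge(range(320,465,3),192,214,False)
for e in(a,b): print("edge",e,np.degrees(np.arctan2(e[1][1],e[1][0])))
d=a[1]*np.sign(a[1][0])+b[1]*np.sign(b[1][0]);d/=np.linalg.norm(d);n=np.array([-d[1],d[0]])
print("width",(a[0]-b[0])@n,"mid offset",(a[0]+b[0])@n/2)
# x limits: right edge and left edge along two rows
def colx(r,c0,c1,rise):
    q=np.diff(g[r,c0:c1]);k=np.argmax(q) if rise else np.argmin(q);return at_z(w,(c0+k+.5,r),0.012)[:2]@d
R=[colx(r,478,500,True) for r in range(122,138,2)];L=[colx(r,298,318,False) for r in range(190,200,2)]
print("x right",R,"left",L)
yaw=np.arctan2(d[1],d[0]);xo=(np.median(R)-.155+np.median(L)+.065)/2
o=d*xo+n*((a[0]+b[0])@n/2)
print("plate len",np.median(R)-np.median(L),"origin",o,"yaw",np.degrees(yaw))
import sys
def F(p): return np.r_[o+d*p[0]+n*p[1],p[2]]
im=cv2.resize(w["color"][100:220,300:512],None,fx=3.7,fy=3.7)
def poly(pts,col):
    q=np.array([(proj(w,F(p))-[300,100])*3.7+1.35 for p in pts]);cv2.polylines(im,[np.round(q).astype(np.int32)],True,col,1)
poly([(-.065,-.055,.012),(.155,-.055,.012),(.155,.055,.012),(-.065,.055,.012)],(0,255,0))
poly([(-.0162,-.022,.07),(.0162,-.022,.07),(.0162,.022,.07),(-.0162,.022,.07)],(0,0,255))
poly([(.065,-.03,.07),(.125,-.03,.07),(.125,.03,.07),(.065,.03,.07)],(255,0,0))
poly([(.095+.021*np.cos(t),.021*np.sin(t),.083) for t in np.arange(0,6.3,.3)],(255,255,0))
cv2.imwrite("pics/fit.png",im)
E
python3 fit.py
```

```text
edge (array([ 0.5893, -0.0481], dtype=float32), array([ 0.7886, -0.6149], dtype=float32), 45) -37.944115
edge (array([ 0.5139, -0.1275], dtype=float32), array([ 0.7939, -0.608 ], dtype=float32), 47) -37.44577
width 0.108874545 mid offset 0.26778165
x right [np.float64(0.589756100610003), np.float64(0.5890236241003579), np.float64(0.5895332214533089), np.float64(0.5900446352515701), np.float64(0.5893089851957785), np.float64(0.5898218759102931), np.float64(0.589083377161942), np.float64(0.589597752883408)] left [np.float64(0.3688657787301609), np.float64(0.3690012256346492), np.float64(0.36781979962410755), np.float64(0.36795383326046965), np.float64(0.369410645443128)]
plate len 0.22069970843819753 origin [ 0.5073 -0.0536] yaw -37.694942
```

View pics/fit.png

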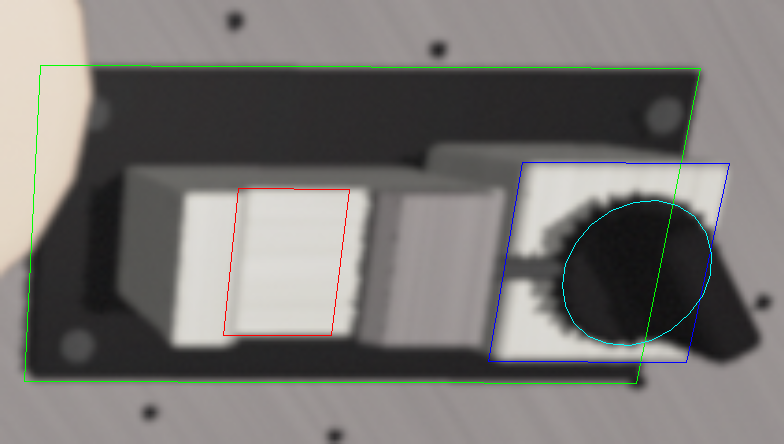

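The overlay fits well: origin (0.507,-0.054), yaw -37.7°, plate 221 x 109 mm. The red rest outline falls between lip and jaw. I'll check the rest's height and the band's position in the grip.

```bash
python3 - <<'E'
from h import *
np.set_printoptions(precision=4,suppress=True)
w=dict(np.load("w2.npz"));s=snap("scene")
print("rest",tri((w,(378.4,172.0)),(s,(223.0,183.6))))
st=get_state();R=np.array(st["tcp_rot"]);p=np.array(st["position"]);print(p)
c=w["color"].max(2);m=(c<45);m[:210]=0;m[325:]=0;m[:,:240]=0;m[:,272:]=0
r=np.flatnonzero(m[:,245:268].mean(1)>.5);print(r.min(),r.max())
for k in(r.min()-.5,r.max()+.5,(r.min()+r.max())/2): print(k,R.T@(at_z(w,(257,k),p[2]-.0159+.038)-p))
E
```

```text
rest (array([ 0.5067, -0.0554,  0.0762]), [0.0019, 0.0019])
[0.3995 0.0248 0.249 ]
224 308
223.5 [ 0.0209  0.0017 -0.0221]
308.5 [-0.0216  0.0014 -0.0221]
266.0 [ 0.0006  0.0015 -0.0221]
```

Emit:
{"fn": "apply_moves", "kwargs": {"commands": [{"grip": -1,"xyz": [0.007,0.1,0],"twist": [0,0,0]},{"grip": -1,"xyz": [0.007,0.2,0],"twist": [0,0,0]},{"grip": -1,"xyz": [0.007,0.2,0],"twist": [0,0,0]},{"grip": -1,"xyz": [0.007,0.2,0],"twist": [0,0,0]},{"grip": -1,"xyz": [0,0.15,0.1],"twist": [0,0,0]},{"grip": -1,"xyz": [0,0.052,0.2],"twist": [0,0,0]},{"grip": -1,"xyz": [0,0,0.2],"twist": [0,0,0]},{"grip": -1,"xyz": [0,0,0.2],"twist": [0,0,0]}]}}

```text
t: 10.3
position: [0.5102, -0.0539, 0.1424]
tcp_rot: [[0.602, 0.798, -0.0], [0.798, -0.602, 0.0], [0.0, -0.0, -1.0]]
wrist_force: [0.8, 0.3, -1.9]
width: 0.0313
grip_force: 35.6
```

Emit:
{"fn": "apply_moves", "kwargs": {"commands": [{"grip": -1,"xyz": [0,0,0.14],"twist": [0,0,0]},{"grip": -1,"xyz": [0,0,0.1],"twist": [0,0,0]},{"grip": -1,"xyz": [0,0,0.03],"twist": [0,0,0]},{"grip": -1,"xyz": [0,0,0],"twist": [0,0,0]}]}}

```text
t: 10.63
position: [0.5096, -0.0534, 0.1027]
tcp_rot: [[0.603, 0.798, -0.002], [0.798, -0.603, 0.001], [-0.001, -0.002, -1.0]]
wrist_force: [-0.3, 0.9, -1.7]
width: 0.0314
grip_force: 35.5
```

```bash
python3 - <<'E'
from h import *
np.set_printoptions(precision=4,suppress=True)
s=snap("scene");w=snap("wrist");st=get_state();R=np.array(st["tcp_rot"]);p=np.array(st["position"]);print(st["t"],p,R[:2,0],st["joints"])
o=np.array([0.5073,-0.0536]);a=np.radians(-37.7);d=np.array([np.cos(a),np.sin(a)]);n=np.array([-d[1],d[0]])
print("fix coords of TCP",(p[:2]-o)@d,(p[:2]-o)@n,"yaw",np.degrees(np.arctan2(R[1,0],R[0,0])))
np.savez("w3.npz",**{k:np.array(v) for k,v in w.items()})
cv2.imwrite("pics/place.png",np.hstack([cv2.resize(w["color"][60:360,200:512],(416,400)),cv2.resize(s["color"][140:240,160:255],(380,400))]))
E
```

```text
10.7333 [ 0.5106 -0.0537  0.1044] [0.6029 0.7978] [-19.0956  24.4053  97.1466   0.0004  58.3629  17.9818]
fix coords of TCP 0.0026567033848655533 0.001940083302015098 yaw 52.9224090660494
```

View pics/place.png

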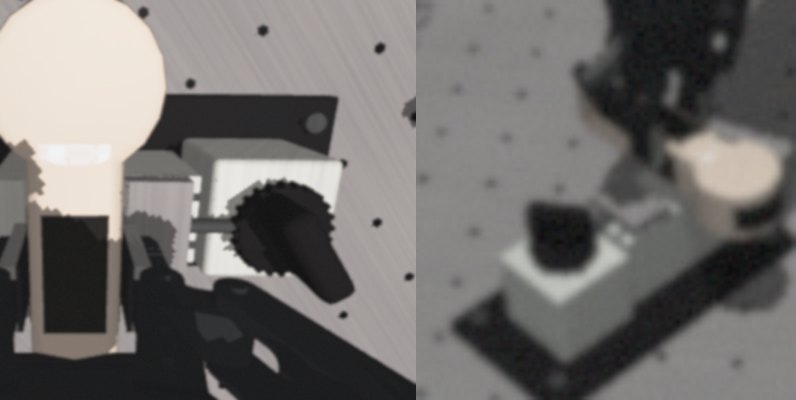

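The probe sits above the rest, parallel to the jaw. I'm lowering it gently.

Emit:
{"fn": "apply_moves", "kwargs": {"commands": [{"grip": -1,"xyz": [-0.01,-0.01,0],"twist": [0,0,0.02]},{"grip": -1,"xyz": [0,0,0.025],"twist": [0,0,0]},{"grip": -1,"xyz": [0,0,0.025],"twist": [0,0,0]},{"grip": -1,"xyz": [0,0,0.025],"twist": [0,0,0]},{"grip": -1,"xyz": [0,0,0.01],"twist": [0,0,0]},{"grip": -1,"xyz": [0,0,0],"twist": [0,0,0]}]}}

```text
t: 11.23
position: [0.5077, -0.0538, 0.0903]
tcp_rot: [[0.612, 0.791, -0.001], [0.791, -0.612, 0.0], [-0.0, -0.001, -1.0]]
wrist_force: [-0.4, 0.2, -2.5]
width: 0.0313
grip_force: 35.6
```

Emit:
{"fn": "apply_moves", "kwargs": {"commands": [{"grip": -1,"xyz": [0,0,0.01],"twist": [0,0,0]},{"grip": -1,"xyz": [0,0,0.007],"twist": [0,0,0]},{"grip": -1,"xyz": [0,0,0],"twist": [0,0,0]}]}}

```text
t: 11.48
position: [0.5079, -0.0538, 0.088]
tcp_rot: [[0.611, 0.791, -0.0], [0.791, -0.611, 0.0], [-0.0, -0.0, -1.0]]
wrist_force: [-0.1, 0.3, -2.2]
width: 0.0313
grip_force: 35.6
```

Emit:
{"fn": "apply_moves", "kwargs": {"commands": [{"grip": -1,"xyz": [0,0,0.007],"twist": [0,0,0]},{"grip": -1,"xyz": [0,0,0],"twist": [0,0,0]}]}}

```text
t: 11.65
position: [0.5079, -0.0538, 0.087]
tcp_rot: [[0.612, 0.791, -0.0], [0.791, -0.612, 0.0], [-0.0, -0.0, -1.0]]
wrist_force: [-0.3, 0.1, -2.3]
width: 0.0313
grip_force: 35.6
```

Emit:
{"fn": "apply_moves", "kwargs": {"commands": [{"grip": -1,"xyz": [0,0,0.006],"twist": [0,0,0]},{"grip": -1,"xyz": [0,0,0],"twist": [0,0,0]}]}}

```text
t: 11.82
position: [0.5079, -0.0539, 0.0862]
tcp_rot: [[0.612, 0.791, -0.0], [0.791, -0.612, 0.0], [-0.0, -0.0, -1.0]]
wrist_force: [-0.3, 0.6, -2.1]
width: 0.0311
grip_force: 35.6
```

Emit:
{"fn": "apply_moves", "kwargs": {"commands": [{"grip": -1,"xyz": [0,0,0.006],"twist": [0,0,0]},{"grip": -1,"xyz": [0,0,0],"twist": [0,0,0]}]}}

```text
t: 11.98
position: [0.508, -0.0538, 0.0859]
tcp_rot: [[0.611, 0.791, 0.0], [0.791, -0.611, -0.0], [0.0, 0.0, -1.0]]
wrist_force: [-1.9, 0.6, 5.0]
width: 0.0315
grip_force: 36.4
```

Emit:
{"fn": "apply_moves", "kwargs": {"commands": [{"grip": -1,"xyz": [0,0,0.005],"twist": [0,0,0]},{"grip": -1,"xyz": [0,0,0],"twist": [0,0,0]}]}}

```text
t: 12.15
position: [0.508, -0.0538, 0.0859]
tcp_rot: [[0.611, 0.791, 0.0], [0.791, -0.611, -0.0], [-0.0, 0.0, -1.0]]
wrist_force: [-6.0, 1.9, 12.7]
width: 0.0315
grip_force: 37.4
```

Emit:
{"fn": "apply_moves", "kwargs": {"commands": [{"grip": -1,"xyz": [0,0,-0.006],"twist": [0,0,0]},{"grip": 0.4,"xyz": [0,0,0],"twist": [0,0,0]},{"grip": 0.4,"xyz": [0,0,0],"twist": [0,0,0]},{"grip": 0.4,"xyz": [0,0,0],"twist": [0,0,0]},{"grip": 0.4,"xyz": [0,0,0],"twist": [0,0,0]},{"grip": 0.4,"xyz": [0,0,0],"twist": [0,0,0]},{"grip": 0.4,"xyz": [0,0,0],"twist": [0,0,0]}]}}

```text
t: 12.73
position: [0.508, -0.0539, 0.0854]
tcp_rot: [[0.612, 0.791, -0.0], [0.791, -0.612, 0.0], [-0.0, -0.0, -1.0]]
wrist_force: [-0.0, -0.5, 0.1]
width: 0.0597
grip_force: 0.0
```

Emit:
{"fn": "apply_moves", "kwargs": {"commands": [{"grip": 0.4,"xyz": [0,0,-0.05],"twist": [0,0,0]},{"grip": 0.4,"xyz": [0,0,-0.15],"twist": [0,0,0]},{"grip": 0.4,"xyz": [0,0,-0.2],"twist": [0,0,0]},{"grip": 0.4,"xyz": [0,0,-0.2],"twist": [0,0,0]},{"grip": 0.4,"xyz": [0,0,-0.2],"twist": [0,0,0]},{"grip": 0.4,"xyz": [0,0,-0.1],"twist": [0,0,0]},{"grip": 0.4,"xyz": [0,0,0],"twist": [0,0,0]}]}}

```text
t: 13.32
position: [0.5092, -0.0542, 0.2246]
tcp_rot: [[0.611, 0.791, 0.007], [0.791, -0.611, -0.002], [0.002, 0.007, -1.0]]
wrist_force: [0.3, 0.2, 0.2]
width: 0.06
grip_force: 0.0
```

```bash
python3 - <<'E'
from h import *
np.set_printoptions(precision=4,suppress=True)
w=snap("wrist","pics/w4.png");st=get_state();print(st["t"],st["position"],np.array(st["tcp_rot"])[:2,0],st["joints"])
np.savez("w4.npz",**{k:np.array(v) for k,v in w.items()})
for th,z in(("probe",.07),("thumb_grip",.074)):
    for d in models.place_of("wrist",th)[:2]: print(th,d,at_z(w,d["point"],z))
E
```

```text
13.3667 [ 0.5084 -0.0539  0.2221] [0.6115 0.7913] [-19.2048  16.5066  89.1256   0.0008  74.1663  18.4913]
probe {'point': [256.6, 184.0], 'p': 0.91} [ 0.5086 -0.0602  0.07  ]
probe {'point': [483.1, 87.2], 'p': 0.61} [ 0.7354 -0.1168  0.07  ]
thumb_grip {'point': [345.8, 181.5], 'p': 0.66} [ 0.5818 -0.1124  0.074 ]
```

View pics/w4.png

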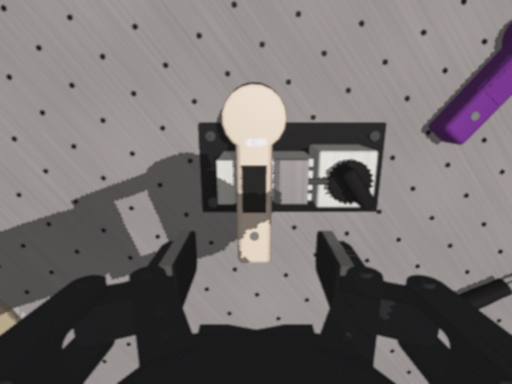

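Wrist view 4 shows the probe resting between lip and jaw with the band on the rest, and the fingers clear of it. The thumbscrew is at (348,182), its bar running roughly to lower right. I'm moving over the thumbscrew and turning about 45° towards the bar.

Emit:
{"fn": "apply_moves", "kwargs": {"commands": [{"grip": 0.4,"xyz": [0,0.11,0],"twist": [0,0,0]},{"grip": 0.4,"xyz": [0,0.16,0],"twist": [0,0,0]},{"grip": 0.4,"xyz": [0,0.16,0],"twist": [0,0,0]},{"grip": 0.4,"xyz": [0,0.13,0],"twist": [0,0,0]},{"grip": 0.4,"xyz": [0,0.067,0],"twist": [0,0,0]}]}}

```text
t: 13.88
position: [0.583, -0.1125, 0.2183]
tcp_rot: [[0.612, 0.791, -0.003], [0.791, -0.612, 0.001], [-0.001, -0.003, -1.0]]
wrist_force: [0.2, 0.7, -0.1]
width: 0.0596
grip_force: 0.0
```

Emit:
{"fn": "apply_moves", "kwargs": {"commands": [{"grip": 0.2,"xyz": [0,0,0],"twist": [0,0,-0.224]},{"grip": 0.2,"xyz": [0,0,0],"twist": [0,0,-0.224]},{"grip": 0.2,"xyz": [0,0,0],"twist": [0,0,-0.224]},{"grip": 0.2,"xyz": [0,0,0],"twist": [0,0,-0.224]},{"grip": 0.2,"xyz": [0,0,0],"twist": [0,0,-0.224]},{"grip": 0.2,"xyz": [0,0,0],"twist": [0,0,-0.224]},{"grip": 0.2,"xyz": [0,0,0],"twist": [0,0,-0.224]},{"grip": 0.2,"xyz": [0,0,0],"twist": [0,0,0]}]}}

```text
t: 14.55
position: [0.5819, -0.1112, 0.2189]
tcp_rot: [[-0.13, 0.992, -0.003], [0.992, 0.13, 0.001], [0.001, -0.003, -1.0]]
wrist_force: [0.4, 0.5, 0.1]
width: 0.0512
grip_force: 0.0
```

```bash
python3 - <<'E'
from h import *
np.set_printoptions(precision=4,suppress=True)
w=snap("wrist");st=get_state();p=np.array(st["position"]);R=np.array(st["tcp_rot"]);print(st["t"],p,R[:2,0],st["joints"])
np.savez("w5.npz",**{k:np.array(v) for k,v in w.items()})
im=w["color"].copy()
T=[.5825,-.1117,.111];a=proj(w,T);print("pred top px",a)
for d in models.place_of("wrist","thumb_grip")[:2]: print(d,at_z(w,d["point"],.074))
x0,y0=int(a[0])-60,int(a[1])-50
cr=cv2.resize(im[y0:y0+100,x0:x0+120],None,fx=5,fy=5,interpolation=cv2.INTER_CUBIC).astype(float)
cv2.imwrite("pics/bar.png",np.clip(cr*2.2,0,255).astype(np.uint8));print(x0,y0)
E
```

```text
14.6 [ 0.582  -0.1112  0.2191] [-0.1236  0.9923] [-22.1397  27.0953  74.4277   0.0005  78.6191 -29.2379]
pred top px [254.7693 190.3381]
{'point': [259.1, 185.1], 'p': 0.66} [ 0.5871 -0.1158  0.074 ]
194 140
```

View pics/bar.png

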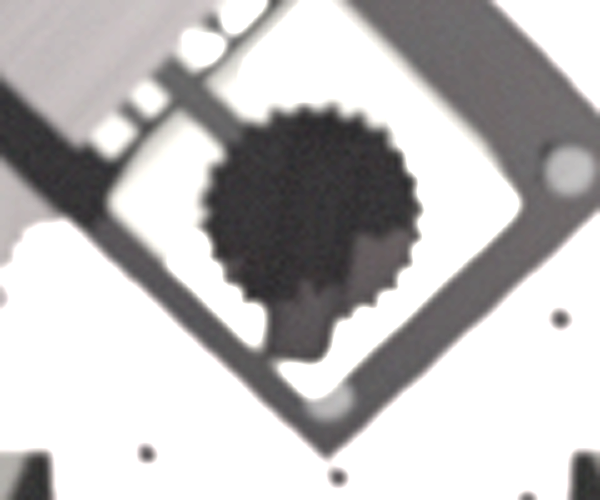

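The bar runs nearly vertically in the picture, its far end at crop (297,352). The disc centre is at crop (311,210). I'll compute the angle from these.

```bash
python3 - <<'E'
from h import *
np.set_printoptions(precision=4,suppress=True)
w=dict(np.load("w5.npz"))
f=lambda x,y:(194+x/5-.4,140+y/5-.4)
c=at_z(w,f(311,210),.083)[:2];e=at_z(w,f(297,354),.111)[:2];l=at_z(w,f(268,335),.111)[:2];r=at_z(w,f(331,335),.111)[:2]
print("disc",c,"diam",np.linalg.norm(at_z(w,f(206,210),.083)-at_z(w,f(417,210),.083)),"end",e,"dist",np.linalg.norm(e-c),"bar w",np.linalg.norm(l-r))
for o in(c,np.array([.5825,-.1117])):
    d=o-e;print("bar yaw",np.degrees(np.arctan2(d[1],d[0])))
# dark-stretch gradient: columns profile across bar over rows 195..209
g=w["color"].astype(float).mean(2)
for rr in(172,178,184,190,196,200,204,207): print(rr,g[rr,236:280].round().astype(int).tolist())
E
```

```text
disc [ 0.5832 -0.1105] diam 0.04031353473532874 end [ 0.5833 -0.1301] dist 0.019567852036323365 bar w 0.011078938189190915
bar yaw 90.42396978900533
bar yaw 92.54281835511065
172 [93, 79, 61, 38, 28, 25, 25, 25, 26, 28, 28, 26, 26, 26, 27, 24, 24, 24, 23, 23, 23, 25, 25, 25, 24, 24, 26, 26, 25, 25, 26, 26, 26, 24, 28, 23, 26, 26, 55, 126, 197, 227, 231, 231]
178 [34, 27, 23, 25, 25, 25, 25, 26, 25, 26, 24, 24, 24, 26, 21, 25, 22, 24, 24, 25, 24, 25, 25, 24, 26, 25, 25, 26, 25, 23, 25, 24, 26, 24, 24, 26, 26, 27, 25, 27, 54, 116, 182, 221]
184 [27, 24, 24, 23, 25, 23, 25, 27, 24, 27, 25, 23, 25, 24, 24, 25, 25, 24, 23, 27, 25, 24, 25, 25, 27, 24, 24, 24, 24, 24, 25, 25, 25, 25, 27, 24, 27, 25, 26, 30, 47, 98, 161, 205]
190 [76, 35, 24, 23, 26, 25, 25, 27, 23, 25, 24, 25, 23, 24, 22, 24, 24, 27, 25, 26, 26, 25, 27, 26, 23, 25, 24, 25, 32, 39, 43, 45, 44, 45, 44, 45, 45, 46, 43, 55, 113, 181, 221, 229]
196 [219, 187, 132, 86, 64, 49, 32, 24, 22, 24, 24, 24, 25, 20, 25, 25, 25, 28, 34, 35, 31, 25, 24, 27, 28, 27, 27, 34, 40, 42, 43, 43, 42, 42, 42, 40, 49, 97, 164, 214, 227, 229, 227, 221]
200 [177, 207, 220, 222, 214, 171, 116, 91, 89, 75, 52, 32, 28, 31, 33, 34, 35, 33, 38, 40, 42, 43, 40, 39, 36, 35, 33, 37, 41, 48, 54, 53, 56, 101, 168, 213, 225, 226, 224, 218, 199, 163, 118, 76]
204 [43, 52, 84, 126, 168, 201, 220, 225, 222, 193, 135, 72, 38, 33, 36, 39, 41, 39, 42, 41, 40, 40, 39, 36, 51, 90, 126, 142, 162, 201, 223, 228, 227, 225, 221, 212, 189, 155, 112, 73, 51, 45, 46, 46]
207 [39, 40, 42, 41, 52, 82, 124, 162, 174, 152, 102, 55, 37, 35, 37, 39, 40, 40, 40, 39, 40, 38, 35, 44, 93, 161, 212, 226, 228, 227, 226, 220, 204, 174, 135, 93, 61, 47, 43, 46, 46, 45, 45, 46]
```

Emit:
{"fn": "apply_moves", "kwargs": {"commands": [{"grip": 0.2,"xyz": [0,0.005,0],"twist": [0,0,0.14]},{"grip": 0.2,"xyz": [0,0,0.2],"twist": [0,0,0]},{"grip": 0.2,"xyz": [0,0,0.2],"twist": [0,0,0]},{"grip": 0.2,"xyz": [0,0,0.2],"twist": [0,0,0]},{"grip": 0.2,"xyz": [0,0,0.18],"twist": [0,0,0]},{"grip": 0.2,"xyz": [0,0,0.1],"twist": [0,0,0]},{"grip": 0.2,"xyz": [0,0,0],"twist": [0,0,0]}]}}

```text
t: 15.23
position: [0.5811, -0.1105, 0.0845]
tcp_rot: [[-0.053, 0.999, -0.007], [0.999, 0.053, 0.003], [0.003, -0.007, -1.0]]
wrist_force: [0.4, 0.9, -0.1]
width: 0.0515
grip_force: 0.0
```

Emit:
{"fn": "apply_moves", "kwargs": {"commands": [{"grip": -1,"xyz": [0,0,0],"twist": [0,0,0]},{"grip": -1,"xyz": [0,0,0],"twist": [0,0,0]},{"grip": -1,"xyz": [0,0,0],"twist": [0,0,0]},{"grip": -1,"xyz": [0,0,0],"twist": [0,0,0]},{"grip": -1,"xyz": [0,0,0],"twist": [0,0,0]},{"grip": -1,"xyz": [0,0,0],"twist": [0,0,0]},{"grip": -1,"xyz": [0,0,0],"twist": [0,0,0]}], "squeeze": 25}}

```text
t: 15.82
position: [0.5823, -0.112, 0.09]
tcp_rot: [[-0.055, 0.998, -0.002], [0.998, 0.055, -0.001], [-0.001, -0.002, -1.0]]
wrist_force: [-8.4, -2.5, 6.2]
width: 0.0133
grip_force: 26.4
```

```bash
cat > st.py <<'E'
from h import *
st=get_state();R=np.array(st["tcp_rot"]);print(round(st["t"],2),np.round(st["position"],4),"yaw",round(np.degrees(np.arctan2(R[1,0],R[0,0])),2),"F",np.round(st["wrist_force"],1),"M",np.round(st["moment"],2),"w",round(st["width"],4),"g",st["grip_force"],"j6",st["joints"][5])
E
python3 st.py
```

```text
15.82 [ 0.5823 -0.112   0.09  ] yaw 93.18 F [-8.4 -2.5  6.2] M [-0.39  1.5  -0.01] w 0.0133 g 26.413825750350952 j6 -25.269277688187195
```

Emit:
{"fn": "apply_moves", "kwargs": {"commands": [{"grip": -1,"xyz": [0,-0.005,0],"twist": [0,0,0.1]},{"grip": -1,"xyz": [0,0,0],"twist": [0,0,0.2]},{"grip": -1,"xyz": [0,0,0],"twist": [0,0,0.2]},{"grip": -1,"xyz": [0,0,0],"twist": [0,0,0.2]},{"grip": -1,"xyz": [0,0,0],"twist": [0,0,0.2]},{"grip": -1,"xyz": [0,0,0],"twist": [0,0,0.2]},{"grip": -1,"xyz": [0,0,0],"twist": [0,0,0.2]},{"grip": -1,"xyz": [0,0,0],"twist": [0,0,0.1]}]}}

```text
t: 16.48
position: [0.5827, -0.1122, 0.0901]
tcp_rot: [[0.605, 0.796, 0.002], [0.796, -0.605, -0.002], [-0.001, 0.003, -1.0]]
wrist_force: [-2.1, -3.3, 2.0]
width: 0.0134
grip_force: 25.9
```

```bash
python3 st.py
```

```text
16.48 [ 0.5827 -0.1122  0.0901] yaw 52.77 F [-2.1 -3.3  2. ] M [-0.55  0.34  0.06] w 0.0134 g 25.870323479175568 j6 15.09321095269877
```

Emit:
{"fn": "apply_moves", "kwargs": {"commands": [{"grip": -1,"xyz": [0,0,0],"twist": [0,0,0.2]},{"grip": -1,"xyz": [0,0,0],"twist": [0,0,0.2]},{"grip": -1,"xyz": [0,0,0],"twist": [0,0,0.2]},{"grip": -1,"xyz": [0,0,0],"twist": [0,0,0.2]},{"grip": -1,"xyz": [0,0,0],"twist": [0,0,0.2]},{"grip": -1,"xyz": [0,0,0],"twist": [0,0,0.2]},{"grip": -1,"xyz": [0,0,0],"twist": [0,0,0.2]},{"grip": -1,"xyz": [0,0,0],"twist": [0,0,0.2]}]}}

```text
t: 17.15
position: [0.583, -0.1127, 0.0901]
tcp_rot: [[0.993, 0.121, 0.003], [0.121, -0.993, -0.003], [0.002, 0.003, -1.0]]
wrist_force: [0.1, -6.0, 0.2]
width: 0.0134
grip_force: 25.8
```

Emit:
{"fn": "apply_moves", "kwargs": {"commands": [{"grip": -1,"xyz": [0,0,0],"twist": [0,0,0.15]},{"grip": -1,"xyz": [0,0,0],"twist": [0,0,0.15]},{"grip": -1,"xyz": [0,0,0],"twist": [0,0,0.15]},{"grip": -1,"xyz": [0,0,0],"twist": [0,0,0.15]}]}}

```text
t: 17.48
position: [0.583, -0.1129, 0.0901]
tcp_rot: [[0.984, -0.177, 0.003], [-0.177, -0.984, -0.003], [0.003, 0.003, -1.0]]
wrist_force: [-0.6, -7.8, 0.6]
width: 0.0136
grip_force: 25.8
```

```bash
python3 st.py
```

```text
17.48 [ 0.583  -0.1129  0.0901] yaw -10.17 F [-0.6 -7.8  0.6] M [-1.26  0.12  0.09] w 0.0136 g 25.776528418064117 j6 78.03598619127864
```

Emit:
{"fn": "apply_moves", "kwargs": {"commands": [{"grip": -1,"xyz": [0,0.006,0],"twist": [0,0,0.1]},{"grip": -1,"xyz": [0,0,0],"twist": [0,0,0.1]},{"grip": -1,"xyz": [0,0,0],"twist": [0,0,0.1]},{"grip": -1,"xyz": [0,0,0],"twist": [0,0,0.1]},{"grip": -1,"xyz": [0,0,0],"twist": [0,0,0.1]},{"grip": -1,"xyz": [0,0,0],"twist": [0,0,0.1]}]}}

```text
t: 17.98
position: [0.5829, -0.1132, 0.0901]
tcp_rot: [[0.889, -0.458, 0.003], [-0.458, -0.889, -0.002], [0.003, 0.001, -1.0]]
wrist_force: [-0.1, -4.6, 0.2]
width: 0.0132
grip_force: 25.8
```

```bash
python3 st.py
```

```text
17.98 [ 0.5829 -0.1132  0.0901] yaw -27.29 F [-0.1 -4.6  0.2] M [-0.76  0.09  0.04] w 0.0132 g 25.84459751844406 j6 95.06798439605227
```

Emit:
{"fn": "apply_moves", "kwargs": {"commands": [{"grip": -1,"xyz": [0,0,0],"twist": [0,0,0.06]},{"grip": -1,"xyz": [0,0,0],"twist": [0,0,0.06]},{"grip": -1,"xyz": [0,0,0],"twist": [0,0,0.06]},{"grip": -1,"xyz": [0,0,0],"twist": [0,0,0.06]},{"grip": -1,"xyz": [0,0,0],"twist": [0,0,0.06]}]}}

```text
t: 18.4
position: [0.5828, -0.1133, 0.0901]
tcp_rot: [[0.811, -0.585, 0.002], [-0.585, -0.811, -0.003], [0.004, 0.001, -1.0]]
wrist_force: [-0.6, -4.2, 1.1]
width: 0.0135
grip_force: 25.9
```

```bash
python3 st.py
```

```text
18.4 [ 0.5828 -0.1133  0.0901] yaw -35.83 F [-0.6 -4.2  1.1] M [-0.82  0.13  0.04] w 0.0135 g 25.866694450378418 j6 103.60600691590776
```

Emit:
{"fn": "apply_moves", "kwargs": {"commands": [{"grip": -1,"xyz": [0,0,0],"twist": [0,0,0.05]},{"grip": -1,"xyz": [0,0,0],"twist": [0,0,0.05]},{"grip": -1,"xyz": [0,0,0],"twist": [0,0,0.05]}]}}

```text
t: 18.65
position: [0.583, -0.1134, 0.0901]
tcp_rot: [[0.766, -0.643, 0.003], [-0.643, -0.766, -0.003], [0.004, 0.001, -1.0]]
wrist_force: [-0.5, -4.4, 0.3]
width: 0.0136
grip_force: 38.7
```

```bash
python3 st.py
```

```text
18.65 [ 0.583  -0.1134  0.0901] yaw -40.02 F [-0.5 -4.4  0.3] M [-0.74  0.17  0.86] w 0.0136 g 38.7101803450787 j6 107.82599044554357
```

Emit:
{"fn": "apply_moves", "kwargs": {"commands": [{"grip": -1,"xyz": [0,0,0],"twist": [0,0,0.04]},{"grip": -1,"xyz": [0,0,0],"twist": [0,0,0]},{"grip": -1,"xyz": [0,0,0],"twist": [0,0,0]}]}}

```text
t: 18.9
position: [0.583, -0.1134, 0.0902]
tcp_rot: [[0.754, -0.657, 0.003], [-0.657, -0.754, -0.003], [0.004, 0.001, -1.0]]
wrist_force: [0.1, -6.3, 2.6]
width: 0.0133
grip_force: 47.5
```

```bash
python3 st.py
```

```text
18.9 [ 0.583  -0.1134  0.0902] yaw -41.06 F [ 0.1 -6.3  2.6] M [-0.87  0.04  1.19] w 0.0133 g 47.52776172012091 j6 108.87426866966538
```

Firm stop: the moment is 1.19 N m and rising, with the stop near yaw -37.5°. Now I'm backing off a quarter turn to yaw ≈ 52.5°.

Emit:
{"fn": "apply_moves", "kwargs": {"commands": [{"grip": -1,"xyz": [0,0,0],"twist": [0,0,-0.1]},{"grip": -1,"xyz": [0,0,0],"twist": [0,0,-0.21]},{"grip": -1,"xyz": [0,0,0],"twist": [0,0,-0.21]},{"grip": -1,"xyz": [0,0,0],"twist": [0,0,-0.21]},{"grip": -1,"xyz": [0,0,0],"twist": [0,0,-0.21]},{"grip": -1,"xyz": [0,0,0],"twist": [0,0,-0.21]},{"grip": -1,"xyz": [0,0,0],"twist": [0,0,-0.21]},{"grip": -1,"xyz": [0,0,0],"twist": [0,0,-0.21]}]}}

```text
t: 19.57
position: [0.5831, -0.1128, 0.0901]
tcp_rot: [[0.997, 0.071, 0.003], [0.071, -0.997, -0.001], [0.003, 0.002, -1.0]]
wrist_force: [0.7, -2.3, 2.6]
width: 0.0131
grip_force: 26.1
```

Emit:
{"fn": "apply_moves", "kwargs": {"commands": [{"grip": -1,"xyz": [0,0,0],"twist": [0,0,-0.21]},{"grip": -1,"xyz": [0,0,0],"twist": [0,0,-0.21]},{"grip": -1,"xyz": [0,0,0],"twist": [0,0,-0.21]},{"grip": -1,"xyz": [0,0,0],"twist": [0,0,-0.21]},{"grip": -1,"xyz": [0,0,0],"twist": [0,0,-0.21]},{"grip": -1,"xyz": [0,0,0],"twist": [0,0,-0.21]},{"grip": -1,"xyz": [0,0,0],"twist": [0,0,-0.21]}]}}

```text
t: 20.15
position: [0.5828, -0.1122, 0.0901]
tcp_rot: [[0.692, 0.721, 0.002], [0.721, -0.692, -0.0], [0.001, 0.002, -1.0]]
wrist_force: [-0.5, -0.4, 5.2]
width: 0.0141
grip_force: 26.3
```

Emit:
{"fn": "apply_moves", "kwargs": {"commands": [{"grip": -1,"xyz": [0,0,0],"twist": [0,0,-0.14]},{"grip": -1,"xyz": [0,0,0],"twist": [0,0,-0.08]},{"grip": -1,"xyz": [0,0,0],"twist": [0,0,0]},{"grip": -1,"xyz": [0,0,0],"twist": [0,0,0]},{"grip": -1,"xyz": [0,0,0],"twist": [0,0,0]}]}}

```text
t: 20.57
position: [0.5827, -0.1122, 0.09]
tcp_rot: [[0.614, 0.789, 0.002], [0.789, -0.614, -0.0], [0.001, 0.002, -1.0]]
wrist_force: [-2.5, 1.5, 5.6]
width: 0.0133
grip_force: 26.6
```

```bash
python3 st.py; python3 - <<'E'
from h import *
w=snap("wrist");s=snap("scene")
cv2.imwrite("pics/end.png",np.hstack([cv2.resize(w["color"],(480,360)),cv2.resize(s["color"][140:240,160:260],(320,360))]))
E
```

```text
20.57 [ 0.5827 -0.1122  0.09  ] yaw 52.13 F [-2.5  1.5  5.6] M [0.19 0.29 0.01] w 0.0133 g 26.636696755886078 j6 15.64888089132075
```

View pics/end.png

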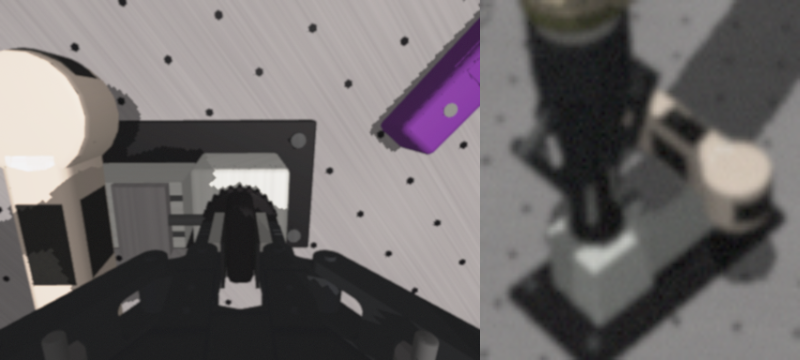

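The final view shows the bar gripped, perpendicular to the fixture's x axis. The probe is level in the rest, parallel to the jaw. I'm handing in.

```bash
python3 -c "
from h import *
print(sign_off())"
```

```text
the job is handed in; nothing more can be done
None
```

I laid the probe in the clamp rest and let go, turned the thumbscrew to its firm stop, backed it off about 90°, and handed in at about 21 s with the thumbscrew still gripped; no verdict came back.

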